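# Trace the parting seam of a plaster casting mould

## Robot

A 7-joint arm with a two-finger parallel gripper is mounted at the origin on the work surface. World frame = base frame: x ahead of the robot, y to its left, z up, the work surface at z = 0. Lengths are in mm, angles in rad, forces in N, time in s.
With the tool pointing down it reaches from about 400 to 875 mm from the base axis. Payload 4.4 kg.
Tool frame: the origin (TCP) lies at the very end of the fingers, on their centre line; the grasp point (between the pads) lies 19 mm behind it; y points along the fingers, z is the direction in which the jaws open and shut, and the axes are right-handed (so a half turn about y gives the same grasp; the last joint's range is limited). The gripper opens to 85 mm and grips with 20 to 120 N. Pads are 22 mm wide; open, the fingers measure 114 mm over their backs; the gripper's body (76 mm by 85 mm) begins 54 mm behind the grasp point. The pads swing forward as they close: fully open they stand 13 mm farther back than shut.
Start: joints at [-1.392, 0.628, 0.038, 1.517, -0.027, 0.996, -0.02], TCP at [157.51, 630.641, 231.313] pointing down, gripper open.
Joint ranges: [-3.06, 3.06], [-0.37, 2.12], [-1.25, 1.32], [0.18, 2.47], [-1.1, 4.24], [0.23, 1.98], [-2.94, 2.94]. Speed limits (rad/s): [2.57, 2.57, 3.14, 3.14, 3.14, 3.14, 3.14].

## Interface

Orientations are given as [roll, pitch, yaw] about the fixed x, y, z axes, in that order (R = Rz(yaw) Ry(pitch) Rx(roll)).
In Python, from workcell import * gives the robot as it stands.
- The arm moves only by the tool send_rows, never from a script. Its argument "series" is one flat list of numbers, 7 for each row, row after row: the shift along the world's x, y, z in mm, then the turn, a rotation vector about the world's x, y, z in rad, then the opening, from 0 (shut) to 1 (fully open). A call has 1 to 10 rows; each row shifts and turns the commanded pose from where the row before left it; what a row does not reach is not made up. A row lasts 1/10 s, in which the tool goes at most 50 mm and 8.59 degrees, less where a joint would pass 70% of its speed; a pose out of reach is approached as far as the arm can. A call is refused whole if a number of a shift passes 50 or a number of a turn 0.15, either way. A call with a gripper value outside its range is refused whole. The fingers move at their own pace and stop on an object; the grip force is fixed at half the most. Time passes only in rows, so rows that do not move let the fingers close. It gives the time, the measured TCP pose, the force and the opening at its end, in the units of the state.
- state(): the state, without advancing time (a new reading comes with each control period).
- read_camera(name): name is "scene" or "top" or "wrist"; returns (picture, depth): 400x640x3 uint8, red, green, blue; 400x640 float32, mm along the optical axis (not along the pixel's ray), 0 where there is no reading.
- calibration(name): a dict with "fovy" (degrees; the focal length in pixels is half the picture's height over the tangent of half this angle, whatever the lens; pixels are square), "cx", "cy" (the principal point, pixels), "world_from_camera" (4x4, takes a point from camera to world coordinates); the wrist camera has in their place "mount" (4x4, takes a point from camera to tool coordinates, whose origin is the TCP and whose axes are the tool frame's). Camera axes: x right, y down, z forward; pixel columns grow to the right and rows downward; lengths in mm; the calibration is good to about 2 mm. A picture is of the moment at which its call begins: read the wrist's pose just before it. calibration takes no time and is no camera call.
- close_job(): hands the job in, once; it reports no verdict.
Trained networks look in the newest picture that a camera, given by its name, has taken for a name from the list of things; names that differ only in an ending like _2 or _b are one class to them, and where a whole thing is asked for, a point or a joint stands for the part that bears it (a point fixed in the world has none). Each returns a list of dicts, best first, with "confidence" (0 to 1); they miss things now and then, are a little off and sometimes report something else, mostly with a low value. They report only what shows in the picture. A call takes as long as a camera call. They do not tell look-alikes from the thing itself.
- spot_in(camera, label): "location" ([x, y, z] in mm, in the coordinates of the camera as it stood for that picture, good to about 4 mm: the middle of the surface that is visible of it).
The state is a dict: "t": time; "qpos": joint angles; "joint_vel": joint speeds; "joint_torque": joint torques, N m; "position": TCP position; "eef_rot": TCP orientation; "force": force on the tool from outside, world axes, zero at the start; "moment": the same for the moment, N m; "grip_width": opening from 0.0 (shut) to 1.0 (fully open).
Only numpy, scipy, OpenCV 4.12 (cv2) and the standard library are available. Lean on these libraries where they do the work, as an engineer would, in place of code of your own. Each camera call takes 0.05 s, during which the arm holds its last target.

## Task

Before this two-part plaster mould is opened, take the slim stylus from the tool rack and run its tip along the mould's seam to make sure nothing bridges it: start at the pouring-notch end and go the whole length to the other end, slowly (at most about 5 cm a second), the stylus upright and its tip down inside the groove all the way. Then stand the stylus back in the hole it came from, let go of it, and leave the other tool in the rack alone.

Things in the scene. Friction and masses are not known exactly. Their poses are not given: they have to be found in the camera images.
- stylus: Slim straight tool 165 mm long, 60 g, upright in one of the rack's two holes. Origin at its lower tip, z up along it; round, yaw means nothing. From the tip: steel shaft 0-60 mm (6 mm thick at the tip, 10 mm above 20 mm), collar 40 mm across at 60-68 mm that rests on the rack's top, plain round wooden handle 18 mm thick at 68-165 mm to hold. In the rack the tip is 6 mm above the table.
- stamp: The other tool in the rack, not to be used: same collar, but a short handle with a broad mushroom knob 48 mm across, its top 62 mm above the rack (the stylus reaches 105 mm above it). Origin 60 mm below the underside of its collar, z up. Either tool may be in either hole.
- rack: Fixed dark wooden block 80 mm (its x) by 190 mm (its y), 66 mm high, origin at the centre of its underside, z up. Two round through holes 23 mm across at y = -55 and +55 mm, on x = 0: a tool's 10 mm shaft has about 6 mm play all round.
- mould: Fixed white plaster block 200 (x) by 130 (y) by 60 mm high, any way round; origin at its underside's centre, z up. Seam: straight V groove in the top on y = 0, from x = -60 to +100 mm (open at that end face), 26 mm wide at the top, 8 mm at its floor, 12 mm deep, dark joint line. Pouring notch: 50 mm wide, 12 mm deep, x = -100 to -60, where the seam begins. The plain block beyond is not it.
Mind the look-alikes: they are no part of the job. What is shaped like the mould but yellow is not meant.

How it is judged (in metres and radians):
On the way, in this order (a step that is already met when the one before it is completed fails the run):
1. the tip is down in the seam groove, upright and slow: beginning, beside the pouring notch (x of stylus in the frame of mould between -0.058 and -0.038 m and y of stylus in the frame of mould between -0.011 and 0.011 m and z of stylus in the frame of mould between 0.043 and 0.0595 m and angle between stylus's own z axis and vertical below 0.35 rad and linear speed of stylus below 0.12 m/s), for 0.1 s.
2. the tip is down in the seam groove, upright and slow: first quarter (x of stylus in the frame of mould between -0.034 and -0.014 m and y of stylus in the frame of mould between -0.011 and 0.011 m and z of stylus in the frame of mould between 0.043 and 0.0595 m and angle between stylus's own z axis and vertical below 0.35 rad and linear speed of stylus below 0.12 m/s), for 0.1 s.
3. the tip is down in the seam groove, upright and slow: before the middle (x of stylus in the frame of mould between -0.01 and 0.01 m and y of stylus in the frame of mould between -0.011 and 0.011 m and z of stylus in the frame of mould between 0.043 and 0.0595 m and angle between stylus's own z axis and vertical below 0.35 rad and linear speed of stylus below 0.12 m/s), for 0.1 s.
4. the tip is down in the seam groove, upright and slow: middle (x of stylus in the frame of mould between 0.014 and 0.034 m and y of stylus in the frame of mould between -0.011 and 0.011 m and z of stylus in the frame of mould between 0.043 and 0.0595 m and angle between stylus's own z axis and vertical below 0.35 rad and linear speed of stylus below 0.12 m/s), for 0.1 s.
5. the tip is down in the seam groove, upright and slow: past the middle (x of stylus in the frame of mould between 0.038 and 0.058 m and y of stylus in the frame of mould between -0.011 and 0.011 m and z of stylus in the frame of mould between 0.043 and 0.0595 m and angle between stylus's own z axis and vertical below 0.35 rad and linear speed of stylus below 0.12 m/s), for 0.1 s.
6. the tip is down in the seam groove, upright and slow: last quarter (x of stylus in the frame of mould between 0.062 and 0.08 m and y of stylus in the frame of mould between -0.011 and 0.011 m and z of stylus in the frame of mould between 0.043 and 0.0595 m and angle between stylus's own z axis and vertical below 0.35 rad and linear speed of stylus below 0.12 m/s), for 0.1 s.
7. the tip is down in the seam groove, upright and slow: end, at the face away from the notch (x of stylus in the frame of mould between 0.084 and 0.106 m and y of stylus in the frame of mould between -0.011 and 0.011 m and z of stylus in the frame of mould between 0.043 and 0.0595 m and angle between stylus's own z axis and vertical below 0.35 rad and linear speed of stylus below 0.12 m/s), for 0.1 s.
At the end, for the whole second after the job is handed in: The stylus stands upright (within 7 degrees) and at rest in the hole it came from, its tip within 15 mm of where it was at the start (distance of stylus from where it was at the start of the episode below 0.015 m and angle between stylus's own z axis and vertical below 0.12 rad and linear speed of stylus below 0.02 m/s); the robot touches nothing.
It fails at once if the other tool in the rack is moved by more than 20 mm or tipped by more than 17 degrees (distance of stamp from where it was at the start of the episode above 0.02 m or angle between stamp's own z axis and vertical above 0.3 rad).
It also fails if it takes over 72 s, if anything falls off the work surface, if the arm or the gripper's body presses on something with over 40 N, if the wrist force passes 120 N, or if a joint passes its speed limit or range.

## Working session

There is one attempt and no reset: what is moved stays moved. The work goes in short steps, Python scripts to look and compute and a tool call to move; the robot and the scene stay as the last step left them, time stands still between calls to the robot, and variables do not carry over. Pictures are saved under pics/ and viewed, and the job is handed in when it is done.

Besides the shell and the picture viewer there is one more tool, called in YAML: its name, and indented under it one key for each argument. send_rows: Moves the arm, as the interface text tells. Its arguments: {"type":"object","properties":{"series":{"type":"array"}},"required":["series"]}

```bash
mkdir -p pics; ls; python3 - <<'E'
from workcell import *
import cv2,numpy as np
np.set_printoptions(precision=4,suppress=True)
print(state())
for n in ("scene","top"):
    p,d=read_camera(n); cv2.imwrite(f"pics/{n}0.png",p[:,:,::-1]); np.savez(f"pics/{n}0.npz",p=p,d=d)
    c=calibration(n);print(n,c)
print(calibration("wrist"))
E
```

```text
pics
{'t': 0.0, 'qpos': array([-1.3918,  0.6294,  0.0385,  1.5184, -0.027 ,  0.9963, -0.02  ]), 'joint_vel': array([ 0.0013, -0.0015, -0.0008,  0.0006,  0.0016,  0.0029,  0.0013]), 'joint_torque': array([ -0.0012, -56.3407,   1.2263, -19.3439,   0.0111,   0.0106,
         0.    ]), 'position': array([157.3618, 630.005 , 230.3788]), 'eef_rot': array([-1.5727, -0.0001, -0.2448]), 'force': array([0.5078, 0.6046, 1.009 ]), 'moment': array([ 0.0323, -0.0244, -0.0368]), 'grip_width': 0.9971568177769232}
scene {'fovy': 57.377178933909406, 'cx': 315.4003275476376, 'cy': 204.7425287628632, 'world_from_camera': array([[   0.3276,    0.7665,   -0.5524, 1004.6189],
       [   0.9448,   -0.2699,    0.1858, -263.7566],
       [  -0.0067,   -0.5828,   -0.8126,  776.0932],
       [   0.    ,    0.    ,    0.    ,    1.    ]])}
top {'fovy': 53.144445633291596, 'cx': 316.42968889520654, 'cy': 195.9680164157254, 'world_from_camera': array([[   0.0274,   -0.9802,    0.1959,  334.0956],
       [  -0.9996,   -0.0282,   -0.0012, -114.6373],
       [   0.0067,   -0.1958,   -0.9806, 1120.9663],
       [   0.    ,    0.    ,    0.    ,    1.    ]])}
{'fovy': 59.1648591800641, 'cx': 311.92526527086807, 'cy': 201.46523335264723, 'mount': array([[   0.0004,    0.9573,    0.2891,  -73.7021],
       [   0.0004,   -0.2891,    0.9573, -141.6055],
       [   1.    ,   -0.0003,   -0.0005,   -1.1277],
       [   0.    ,    0.    ,    0.    ,    1.    ]])}
```

View pics/scene0.png

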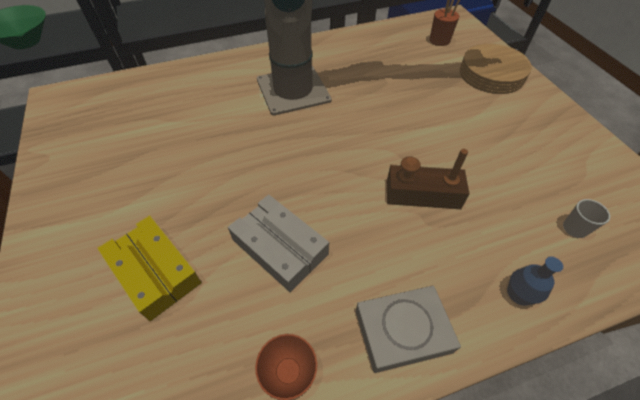

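View pics/top0.png

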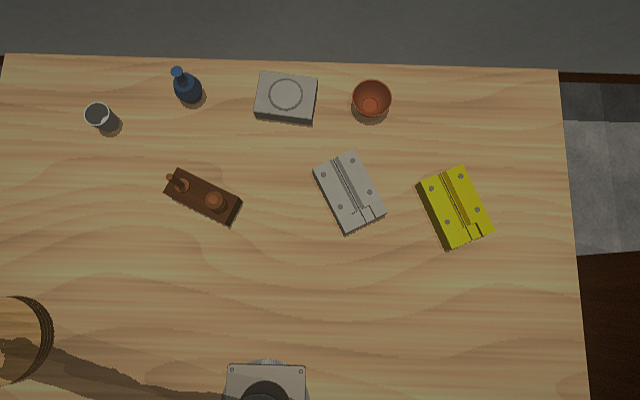

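The scene image shows the white mould at (278,240), the yellow look-alike at (148,265), and the rack at (428,187), with the stamp at (410,165) and the stylus at (458,165). The top view shows the white mould at (350,192) with its notch at the lower right (368,213), and the rack at (203,196) with the stylus at its left end.

```bash
cat > h.py <<'E'
from workcell import *
import cv2,numpy as np
from scipy.spatial.transform import Rotation as Ro
np.set_printoptions(precision=2,suppress=True)
def rays(c,h=400,w=640):
    f=h/2/np.tan(np.radians(c["fovy"]/2)); u,v=np.meshgrid(np.arange(w),np.arange(h))
    return f,np.stack([(u-c["cx"])/f,(v-c["cy"])/f,np.ones((h,w))],-1)
def cloud(c,d,T=None):
    f,r=rays(c); P=r*d[...,None]; T=c["world_from_camera"] if T is None else T
    return P@T[:3,:3].T+T[:3,3]
def proj(c,p,T=None):
    T=c["world_from_camera"] if T is None else T
    f,_=rays(c); q=(np.asarray(p)-T[:3,3])@T[:3,:3]
    return q[...,:2]/q[...,2:]*f+[c["cx"],c["cy"]]
def wristT(s):
    c=calibration("wrist"); T=np.eye(4); T[:3,:3]=Ro.from_euler("xyz",s["eef_rot"]).as_matrix(); T[:3,3]=s["position"]
    return T@c["mount"]
E
python3 - <<'E'
from h import *
for n in ("scene","top"):
    z=np.load(f"pics/{n}0.npz");c=calibration(n);X=cloud(c,z["d"])
    print(n,proj(c,state()["position"]), (z["d"]==0).mean())
    pts=[(350,300),(200,130),(340,180),(560,130),(278,240),(428,200),(150,265)] if n=="scene" else [(100,250),(300,270),(500,110),(150,150),(350,180),(455,205),(235,100)]
    for u,v in pts: print((u,v),X[v,u])
    for l in ("stylus","stamp","rack","mould"):
        r=spot_in(n,l)
        for k in r[:3]:
            T=c["world_from_camera"]; print(l,k["confidence"],T[:3,:3]@k["location"]+T[:3,3])
E
```

```text
scene [508.93  10.47] 0.0039765625
(350, 300) [746.3  -99.17   0.82]
(200, 130) [  90.9  -328.19   -1.29]
(340, 180) [420.26   4.9   -0.37]
(560, 130) [462.06 703.51   3.1 ]
(278, 240) [ 577.59 -211.13   51.97]
(428, 200) [577.58 180.87  29.06]
(150, 265) [ 542.53 -494.09   47.34]
stylus 0.59 [564.55 238.4  108.98]
stamp 0.86 [526.12 137.91 119.39]
rack 0.81 [557.26 184.11  66.7 ]
mould 0.9 [ 584.96 -208.27   60.78]
top [-44.47 351.87] 0.00379296875
(100, 250) [388.   479.51   0.6 ]
(300, 270) [348.82 -76.38  -2.64]
(500, 110) [ 837.69 -659.97   -2.58]
(150, 150) [680.34 372.43   1.49]
(350, 180) [ 593.26 -206.35   59.53]
(455, 205) [ 534.84 -496.01   44.78]
(235, 100) [844.26 136.03   0.2 ]
stylus 0.74 [558.54 237.33  88.71]
stamp 0.75 [516.09 142.35 122.87]
rack 0.92 [540.78 192.84  61.96]
mould 0.85 [ 561.75 -203.66   59.61]
mould 0.61 [ 525.58 -488.39   56.  ]
```

```bash
python3 - <<'E'
from h import *
def rect(X,ctr,zlo,zhi,r):
    m=(X[...,2]>zlo)&(X[...,2]<zhi)&(np.hypot(X[...,0]-ctr[0],X[...,1]-ctr[1])<r)
    p=X[m]; q=cv2.minAreaRect(p[:,:2].astype(np.float32)); return m.sum(),q,np.median(p[:,2])
for n in ("scene","top"):
    z=np.load(f"pics/{n}0.npz");c=calibration(n);X=cloud(c,z["d"])
    print(n,"mould",rect(X,(575,-206),54,68,150))
    print(n,"rack",rect(X,(548,188),60,72,120))
    for l,ct,lo,hi in(("stylus",(558,238),120,190),("stamp",(520,140),105,140)):
        m=(X[...,2]>lo)&(X[...,2]<hi)&(np.hypot(X[...,0]-ct[0],X[...,1]-ct[1])<45); p=X[m]; print(n,l,len(p),p.mean(0),p.min(0),p.max(0))
E
```

```text
scene mould (np.int64(3653), ((566.8051147460938, -208.64089965820312), (201.45468139648438, 131.24327087402344), 27.92910385131836), np.float64(60.44058541246079))
scene rack (np.int64(1559), ((540.455810546875, 193.09579467773438), (191.46939086914062, 83.9449462890625), 65.48686981201172), np.float64(66.37254843103926))
scene stylus 166 [565.46 239.1  150.31] [552.72 233.06 120.09] [571.47 250.1  173.76]
scene stamp 266 [522.5  138.13 122.6 ] [493.74 118.83 110.32] [541.55 163.77 130.95]
top mould (np.int64(2746), ((568.8006591796875, -205.52296447753906), (200.95936584472656, 131.34471130371094), 28.03784942626953), np.float64(58.80540464130047))
top rack (np.int64(1582), ((541.8363647460938, 196.82742309570312), (192.82351684570312, 79.72991180419922), 65.45703887939453), np.float64(65.67913316896579))
top stylus 93 [562.15 242.88 155.89] [555.06 236.88 120.05] [572.63 253.84 173.73]
top stamp 274 [516.72 144.11 122.86] [495.66 122.22 110.78] [540.97 168.79 131.32]
```

```bash
python3 - <<'E'
from h import *
z=np.load("pics/top0.npz")["p"][:,:,::-1]
a=cv2.resize(z[140:250,300:400],None,fx=5,fy=5,interpolation=3)
cv2.imwrite("pics/topm.png",a)
E
```

```text
(no output)
```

View pics/topm.png

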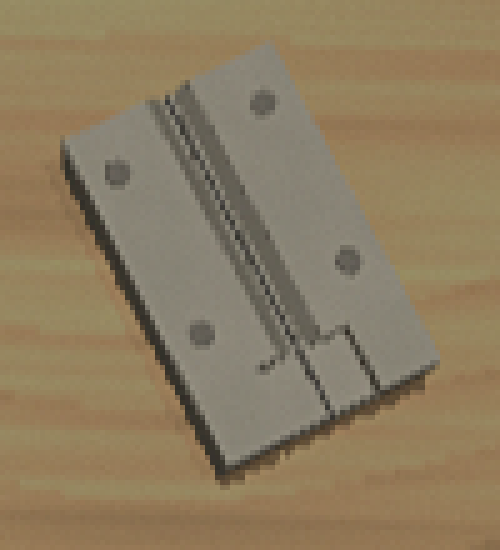

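send_rows:
  series: [34,-32,6,0,0,0,1,34,-32,6,0,0,0,1,34,-32,6,0,0,0,1,34,-32,6,0,0,0,1,34,-32,6,0,0,0,1,34,-32,6,0,0,0,1,34,-32,6,0,0,0,1,34,-32,6,0,0,0,1,34,-32,6,0,0,0,1,34,-32,6,0,0,0,1]

```text
t: 1.5
position: [498.7, 309.2, 291.9]
eef_rot: [-1.57, -0.0, -0.245]
force: [0.3, 0.8, 0.7]
grip_width: 0.999
```

send_rows:
  series: [34,-33,4,0,0,0,1,34,-33,4,0,0,0,1,0,0,0,0,0,0,1,0,0,0,0,0,0,1,0,0,0,0,0,0,1]

```text
t: 2.0
position: [564.5, 245.9, 299.1]
eef_rot: [-1.57, 0.001, -0.243]
force: [-0.3, 0.1, 0.2]
grip_width: 1.002
```

```bash
python3 - <<'E'
from h import *
s=state();p,d=read_camera("wrist"); cv2.imwrite("pics/w1.png",p[:,:,::-1])
T=wristT(s);c=calibration("wrist");X=cloud(c,d,T);print(s["position"],s["qpos"])
np.savez("pics/w1.npz",p=p,d=d,T=T)
m=(X[...,2]>125)&(X[...,2]<195)&(np.hypot(X[...,0]-564,X[...,1]-243)<40);q=X[m]
print(len(q),q.mean(0),q.min(0),q.max(0))
for lo in range(80,190,10):
    m=(X[...,2]>lo)&(X[...,2]<lo+10)&(np.hypot(X[...,0]-564,X[...,1]-243)<40);q=X[m]
    if len(q): print(lo,len(q),q.mean(0),q.min(0),q.max(0))
E
```

```text
[564.53 245.89 299.12] [-0.51  0.52  0.08  1.53 -0.05  1.1   0.92]
563 [559.31 243.49 161.76] [553.12 234.31 125.08] [570.66 251.64 171.55]
80 29 [555.1  244.54  85.24] [553.24 234.86  80.2 ] [559.98 251.16  89.85]
90 30 [555.18 244.63  95.62] [552.98 235.14  91.06] [559.97 251.08  99.97]
100 32 [555.16 243.86 105.39] [553.24 235.49 100.11] [561.34 251.54 109.98]
110 38 [555.51 244.42 115.44] [553.18 234.61 110.51] [561.03 251.51 119.71]
120 37 [555.44 244.75 125.32] [553.23 235.27 120.39] [560.75 251.41 129.96]
130 43 [555.15 244.26 135.  ] [553.3  235.49 130.02] [560.53 251.23 139.95]
140 48 [555.29 244.49 145.39] [553.27 234.66 140.07] [560.   251.18 149.91]
150 49 [555.3  244.4  155.19] [553.25 235.26 150.05] [561.22 251.64 159.49]
160 279 [560.23 243.27 168.27] [553.12 234.31 160.1 ] [570.66 251.57 170.  ]
170 125 [562.36 242.79 170.49] [554.29 235.23 170.  ] [569.36 250.04 171.55]
```

View pics/w1.png

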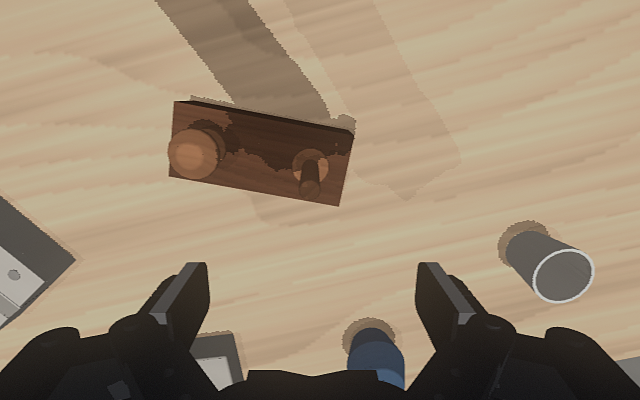

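The wrist view shows the stylus upright, its handle centred at (562,243) and its top at z 171. I descend over it now.

send_rows:
  series: [-2.5,-3,-20,0,0,0,1,0,0,-30,0,0,0,1,0,0,-30,0,0,0,1,0,0,-30,0,0,0,1,0,0,-30,0,0,0,1,0,0,-25,0,0,0,1,0,0,-15,0,0,0,1,0,0,0,0,0,0,1,0,0,0,0,0,0,1]

```text
t: 2.95
position: [562.6, 242.9, 119.7]
eef_rot: [-1.57, 0.0, -0.243]
force: [0.3, -0.2, -0.4]
grip_width: 0.996
```

```bash
python3 - <<'E'
from h import *
s=state();p,d=read_camera("wrist"); cv2.imwrite("pics/w2.png",p[:,:,::-1]);print(s["position"],s["eef_rot"])
E
```

```text
[562.56 242.92 119.65] [-1.57  0.   -0.24]
```

View pics/w2.png

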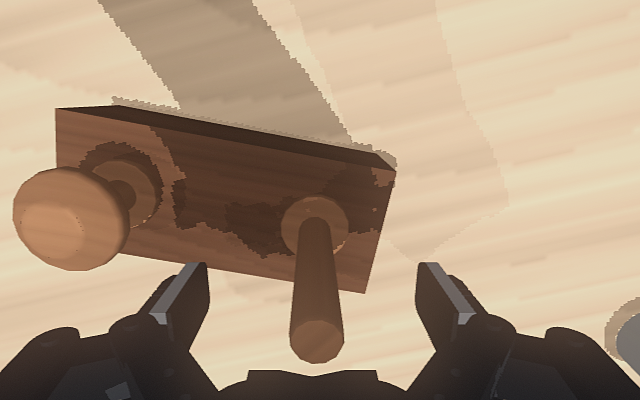

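The stylus handle, with its top at (317,340), sits centred between the fingers, and the knob at (75,220) is clear. I close the gripper.

send_rows:
  series: [0,0,0,0,0,0,0,0,0,0,0,0,0,0,0,0,0,0,0,0,0,0,0,0,0,0,0,0,0,0,0,0,0,0,0,0,0,0,0,0,0,0,0,0,0,0,0,0,0,0,0,0,0,0,0,0,0,0,0,0,0,0,0,0,0,0,0,0,0,0]

```text
t: 4.0
position: [563.0, 241.6, 119.3]
eef_rot: [-1.571, 0.0, -0.245]
force: [0.5, -0.1, -0.7]
grip_width: 0.198
```

send_rows:
  series: [0,0,8,0,0,0,0,0,0,10,0,0,0,0,0,0,10,0,0,0,0,0,0,15,0,0,0,0,0,0,20,0,0,0,0,0,0,20,0,0,0,0,0,0,20,0,0,0,0,0,0,20,0,0,0,0,0,0,0,0,0,0,0,0,0,0,0,0,0,0]

```text
t: 5.0
position: [563.1, 241.7, 243.1]
eef_rot: [-1.57, -0.001, -0.245]
force: [-0.9, -0.3, -1.4]
grip_width: 0.19
```

```bash
python3 - <<'E'
from h import *
s=state();p,d=read_camera("wrist"); cv2.imwrite("pics/w3.png",p[:,:,::-1]);print(s["position"],s["eef_rot"],s["force"])
p,d=read_camera("scene"); cv2.imwrite("pics/s3.png",cv2.resize(p[40:260,320:560,::-1],None,fx=2.5,fy=2.5)); np.savez("pics/s3.npz",p=p,d=d)
X=cloud(calibration("scene"),d);c=s["position"]
for lo in range(80,300,15):
    m=(X[...,2]>lo)&(X[...,2]<lo+15)&(np.hypot(X[...,0]-c[0],X[...,1]-c[1])<20);q=X[m]
    if len(q): print(lo,len(q),q.mean(0))
E
```

```text
[563.12 241.72 243.06] [-1.57 -0.   -0.24] [-0.9  -0.3  -1.37]
125 8 [562.75 239.26 134.73]
140 18 [562.88 238.13 147.76]
155 25 [562.91 238.63 162.22]
170 9 [562.57 238.34 173.41]
185 134 [567.17 236.84 196.7 ]
200 46 [565.46 235.82 207.5 ]
215 51 [564.96 235.57 222.88]
230 39 [566.75 237.16 237.11]
245 95 [569.69 239.04 252.75]
260 103 [569.86 238.5  267.98]
275 90 [570.37 241.32 282.74]
290 96 [566.53 245.15 294.98]
```

View pics/w3.png

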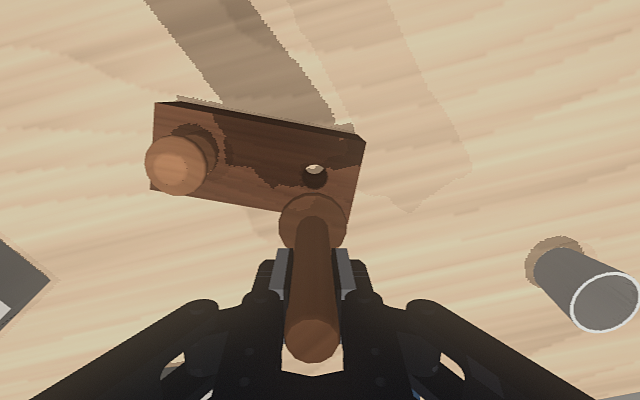

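View pics/s3.png

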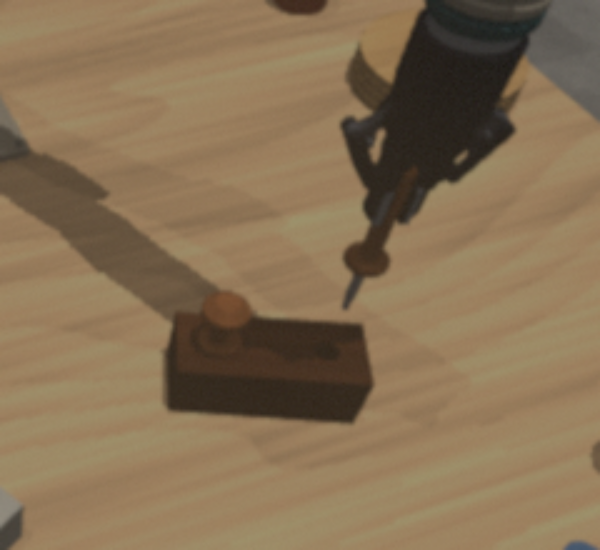

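The stylus is held upright. Next I raise it and carry it to the notch end of the mould.

send_rows:
  series: [0,0,25,0,0,0,0,-1,-20,20,0,0,0,0,-4,-40,0,0,0,0,0,-4,-40,0,0,0,0,0,-4,-40,0,0,0,0,0,-4,-40,0,0,0,0,0,-4,-40,0,0,0,0,0,-4,-40,0,0,0,0,0,-4,-40,0,0,0,0,0,-4,-40,0,0,0,0,0]

```text
t: 6.1
position: [529.1, -99.8, 286.4]
eef_rot: [-1.571, 0.002, -0.245]
force: [-0.0, -1.2, -0.7]
grip_width: 0.191
```

send_rows:
  series: [-4,-40,0,0,0,0,0,-4,-40,0,0,0,0,0,-3,-30,0,0,0,0,0,-2,-20,-5,0,0,0,0,0,-2,-5,0,0,0,0,0,0,0,0,0,0,0,0,0,0,0,0,0,0]

```text
t: 6.8
position: [517.2, -228.4, 276.7]
eef_rot: [-1.569, 0.002, -0.243]
force: [-0.4, -0.6, -0.9]
grip_width: 0.196
```

```bash
python3 - <<'E'
from h import *
s=state();p,d=read_camera("wrist"); cv2.imwrite("pics/w4.png",p[:,:,::-1]);T=wristT(s);np.savez("pics/w4.npz",p=p,d=d,T=T)
print(s["position"],s["eef_rot"],s["qpos"],s["force"])
X=cloud(calibration("wrist"),d,T)
m=(X[...,2]>56)&(X[...,2]<66)&(np.hypot(X[...,0]-568,X[...,1]+207)<140);q=X[m]
print(cv2.minAreaRect(q[:,:2].astype(np.float32)),np.median(q[:,2]))
E
```

```text
[ 517.17 -228.35  276.67] [-1.57  0.   -0.24] [ 0.26  0.46  0.15  1.7  -0.08  0.99  1.78] [-0.39 -0.57 -0.92]
((566.5220336914062, -209.5616912841797), (200.50845336914062, 130.12156677246094), 27.94011878967285) 58.95910697949091
```

View pics/w4.png

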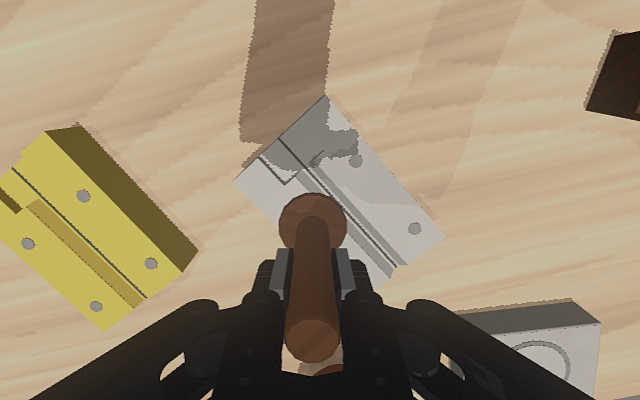

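```bash
python3 - <<'E'
from h import *
z=np.load("pics/w4.npz");d=z["d"];T=z["T"];X=cloud(calibration("wrist"),d,T)
c=np.array([566.6,-209.2]);a=np.radians(27.95)
e=np.array([np.cos(a),np.sin(a)]);n=np.array([-e[1],e[0]])
mx=(X[...,:2]-c)@e;my=(X[...,:2]-c)@n;zz=X[...,2]
for lo in range(-100,100,10):
    m=(mx>lo)&(mx<lo+10)&(abs(my)<40)&(zz>40)&(zz<70)
    g=m&(zz<57.5); h=m&(zz<49)
    if g.sum()>5: print(lo,m.sum(),g.sum(),"y",my[g].min(),my[g].max(),"floor",my[h].min() if h.any() else 0,my[h].max() if h.any() else 0,zz[g].min(),"top",np.median(zz[m&(zz>57.5)]) if (m&(zz>57.5)).any() else 0)
# tool: points in tool frame
M=calibration("wrist")["mount"];Y=cloud(calibration("wrist"),d,M)
for lo in range(-60,70,8):
    m=(Y[...,1]>lo)&(Y[...,1]<lo+8)&(abs(Y[...,2])<25)&(abs(Y[...,0])<30)
    if m.sum()>5: q=Y[m];print("tool y",lo,m.sum(),"x",q[:,0].min(),q[:,0].max(),"z",q[:,2].min(),q[:,2].max(),q[:,2].mean())
E
```

```text
-100 758 527 y -36.97956643996721 26.800013354676054 floor -28.358771452825334 26.800013354676054 44.534785266029814 top 58.993393103785365
-90 750 520 y -29.052243519200317 39.5084516294717 floor -28.43408625614943 26.933264950334426 44.74171611831707 top 58.903259937264636
-80 731 509 y -31.15403501375561 39.67873252892476 floor -28.422016169260278 26.67481922532469 44.55549581214706 top 59.05985227198224
-70 782 541 y -33.90636150970977 33.14163241970322 floor -28.509407639545834 26.86527595290382 45.151778793960034 top 59.0068871020128
-60 714 216 y -39.81269378507072 24.8366718217006 floor -6.806753102059605 6.066481873944036 45.402766554441996 top 58.98600574545989
-50 642 212 y -34.2513871697208 39.48213788590521 floor -6.0149060341462555 5.709750714925573 45.340649411157756 top 58.968290153513436
-40 454 195 y -12.424385990861909 37.764433881207175 floor -6.759192231222234 5.584317536525173 45.11117812435259 top 58.98099612614152
-30 386 144 y -7.363697659697776 39.30399309067382 floor -5.778095708993747 5.242062575827734 45.18157542506219 top 59.0664053841665
-20 346 102 y -
[... 2515 characters left out ...]
2236397755842
tool y 4 241 x -10.68650652308537 -2.579272688361044 z -10.15667298572595 7.12708619467633 -1.3940458838626986
tool y 12 210 x -10.349612651665176 -3.054541168762455 z -10.041721876574051 7.1877117485220285 -1.2475962646868717
tool y 20 195 x -10.619988391678646 -2.720255606865024 z -10.143842208155057 6.996261838506161 -1.5299266494638208
tool y 28 158 x -10.227665449315964 -2.6587738550283007 z -10.117167920512118 7.152289253287442 -1.2532574456521859
tool y 36 131 x -10.241098386713006 -2.78880709605788 z -10.71416905431621 7.1095441685133345 -1.5467972383628028
tool y 44 2251 x -21.08833425494865 13.287649471948967 z -20.88714353419418 18.365571237869613 -1.2104273064534796
```

send_rows:
  series: [8.7,-2.7,0,0,0,0,0,0,0,-20,0,0,0,0,0,0,-20,0,0,0,0,0,0,-20,0,0,0,0,0,0,-15,0,0,0,0,0,0,-7,0,0,0,0,0,0,0,0,0,0,0,0,0,0,0,0,0,0]

```text
t: 7.65
position: [526.6, -233.0, 196.0]
eef_rot: [-1.571, -0.001, -0.244]
force: [0.5, -0.4, -0.2]
grip_width: 0.192
```

```bash
python3 - <<'E'
from h import *
s=state();p,d=read_camera("wrist"); cv2.imwrite("pics/w5.png",p[:,:,::-1])
p2,d=read_camera("scene"); cv2.imwrite("pics/s5.png",cv2.resize(p2[150:310,170:390,::-1],None,fx=3.5,fy=3.5,interpolation=3))
print(s["position"],s["eef_rot"])
c=calibration("scene"); 
for z in (53,77): print((proj(c,s["position"]+[-1.2,-.3,-113.4])-[170,150])*3.5)
E
```

```text
[ 526.55 -233.05  195.96] [-1.57 -0.   -0.24]
[319.22 235.45]
[319.22 235.45]
```

View pics/s5.png

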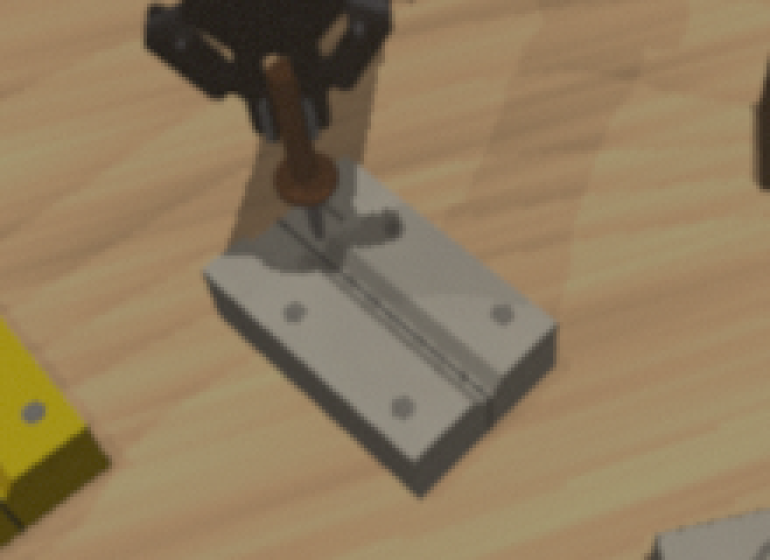

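View pics/w5.png

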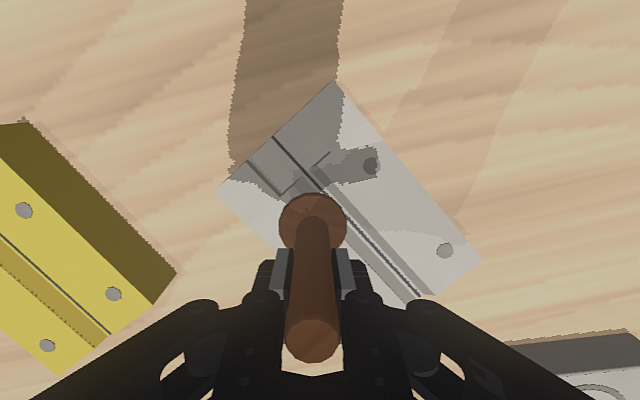

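send_rows:
  series: [0,0,0,0,0,0,0]

```text
t: 7.85
position: [526.3, -233.2, 196.2]
eef_rot: [-1.571, -0.002, -0.245]
force: [-0.3, 0.4, -0.8]
grip_width: 0.194
```

send_rows:
  series: [0,0,0,0,0,0,0]

```text
t: 7.95
position: [526.0, -233.2, 195.9]
eef_rot: [-1.571, -0.001, -0.245]
force: [0.3, -0.8, 0.1]
grip_width: 0.197
```

send_rows:
  series: [0,0,0,0,0,0,0]

```text
t: 8.05
position: [525.8, -233.1, 195.6]
eef_rot: [-1.571, -0.001, -0.245]
force: [-0.7, -0.2, -0.1]
grip_width: 0.193
```

```bash
python3 - <<'E'
from h import *
R=[]
for i in range(5):
    read_camera("top"); s=state(); R.append(s["position"])
print(np.array(R),np.mean(R,0))
s=state();p,d=read_camera("wrist");M=calibration("wrist")["mount"]
# mould in TOOL frame directly
s["position"]=np.mean(R,0);T=wristT(s);X=cloud(calibration("wrist"),d,T)
m=(X[...,2]>56)&(X[...,2]<66)&(np.hypot(X[...,0]-568,X[...,1]+207)<140);q=X[m]
print(cv2.minAreaRect(q[:,:2].astype(np.float32)),np.median(q[:,2]))
a=np.radians(27.95);e=np.array([np.cos(a),np.sin(a)]);n=np.array([-e[1],e[0]]);c=np.array([566.7,-209.6])
mx=(X[...,:2]-c)@e;my=(X[...,:2]-c)@n
g=(mx>-95)&(mx<-65)&(abs(my)<35)&(X[...,2]<50)&(X[...,2]>40); print("notch",np.percentile(my[g],[.5,99.5]),g.sum())
for lo in (-55,0,10,20,30,40,50,60,70,80):
    h=(mx>lo)&(mx<lo+10)&(abs(my)<10)&(X[...,2]<49)&(X[...,2]>40)
    if h.sum()>5: print(lo,np.percentile(my[h],[2,98]))
h=(X[...,2]<49)&(X[...,2]>40)&(abs(my)<30)&(abs(mx)<120);print("mx",np.percentile(mx[h],[.3,99.7]))
E
```

```text
[[ 525.77 -233.12  195.52]
 [ 525.76 -233.1   195.47]
 [ 525.72 -233.1   195.4 ]
 [ 525.7  -233.07  195.34]
 [ 525.69 -233.1   195.33]] [ 525.73 -233.1   195.41]
((566.9398803710938, -209.43997192382812), (201.081298828125, 130.50311279296875), 27.921472549438477) 59.06104981944054
notch [-27.84  27.18] 2429
-55 [-5.79  5.38]
0 [-5.43  5.53]
10 [-5.33  5.06]
20 [-5.3   5.85]
30 [-5.49  5.15]
40 [-5.31  5.44]
50 [-5.06  5.42]
60 [-5.41  5.  ]
70 [-5.21  5.41]
80 [-5.41  5.72]
mx [-100.15   97.47]
```

send_rows:
  series: [0.2,2,0,0,0,0,0,0,0,0,0,0,0,0,0,0,-6,0,0,0,0,0,0,-6,0,0,0,0,0,0,-6,0,0,0,0,0,0,-6,0,0,0,0,0,0,-6,0,0,0,0,0,0,0,0,0,0,0,0,0,0,0,0,0,0,0,0,0,0,0,0,0]

```text
t: 9.35
position: [526.1, -231.1, 165.5]
eef_rot: [-1.571, -0.0, -0.245]
force: [-0.0, 0.5, -0.6]
grip_width: 0.197
```

```bash
python3 - <<'E'
from h import *
p2,d=read_camera("scene"); s=state(); cv2.imwrite("pics/s6.png",cv2.resize(p2[170:290,200:360,::-1],None,fx=5,fy=5,interpolation=3))
print(s["position"],s["eef_rot"],s["force"],s["t"])
a=np.radians(27.95);e=np.array([np.cos(a),np.sin(a)]);n=np.array([-e[1],e[0]]);r=s["position"][:2]-[568.3,-208.6];print(r@e,r@n)
E
```

```text
[ 526.15 -231.19  165.6 ] [-1.57 -0.   -0.24] [-0.46 -0.19 -0.12] 9.4
-47.824834029589965 -0.19820710723801468
```

View pics/s6.png

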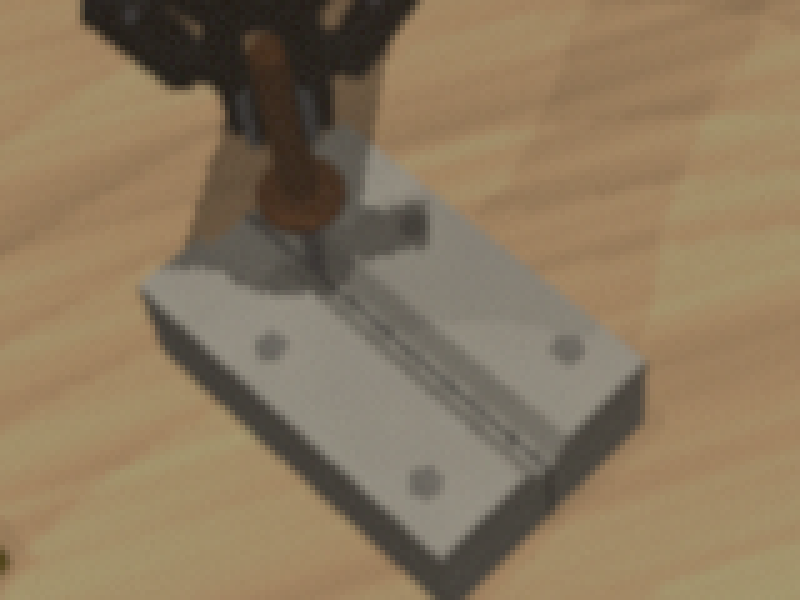

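The tip is in the groove at the notch end, at about (320,285), and no contact force shows. I start the sweep at 35 mm/s.

send_rows:
  series: [3.1,1.65,0,0,0,0,0,3.1,1.65,0,0,0,0,0,3.1,1.65,0,0,0,0,0,3.1,1.65,0,0,0,0,0,3.1,1.65,0,0,0,0,0,3.1,1.65,0,0,0,0,0,3.1,1.65,0,0,0,0,0,3.1,1.65,0,0,0,0,0,3.1,1.65,0,0,0,0,0,3.1,1.65,0,0,0,0,0]

```text
t: 10.4
position: [557.2, -214.4, 165.3]
eef_rot: [-1.571, 0.0, -0.245]
force: [1.1, 0.3, -0.6]
grip_width: 0.196
```

```bash
cat > chk.py <<'E'
from h import *
s=state();print(s["position"],s["eef_rot"],s["force"],s["t"])
a=np.radians(27.95);e=np.array([np.cos(a),np.sin(a)]);n=np.array([-e[1],e[0]]);r=s["position"][:2]-[568.3,-208.6];print(r@e,r@n)
E
python3 chk.py
```

```text
[ 557.18 -214.42  165.31] [-1.57  0.   -0.24] [ 1.05  0.35 -0.55] 10.4
-12.550685571104385 0.06822727279356038
```

send_rows:
  series: [3.1,1.64,0,0,0,0,0,3.1,1.64,0,0,0,0,0,3.1,1.64,0,0,0,0,0,3.1,1.64,0,0,0,0,0,3.1,1.64,0,0,0,0,0,3.1,1.64,0,0,0,0,0,3.1,1.64,0,0,0,0,0,3.1,1.64,0,0,0,0,0,3.1,1.64,0,0,0,0,0,3.1,1.64,0,0,0,0,0]

```text
t: 11.4
position: [588.2, -198.0, 165.3]
eef_rot: [-1.571, -0.0, -0.245]
force: [-0.3, 0.1, 0.2]
grip_width: 0.194
```

```bash
python3 chk.py
```

```text
[ 588.17 -198.01  165.34] [-1.57 -0.   -0.24] [-0.27  0.07  0.16] 11.4
22.522503870096156 0.043644773226605336
```

send_rows:
  series: [3.1,1.64,0,0,0,0,0,3.1,1.64,0,0,0,0,0,3.1,1.64,0,0,0,0,0,3.1,1.64,0,0,0,0,0,3.1,1.64,0,0,0,0,0,3.1,1.64,0,0,0,0,0,3.1,1.64,0,0,0,0,0,3.1,1.64,0,0,0,0,0,3.1,1.64,0,0,0,0,0,3.1,1.64,0,0,0,0,0]

```text
t: 12.4
position: [619.2, -181.6, 165.3]
eef_rot: [-1.571, 0.0, -0.245]
force: [0.3, -0.3, -0.5]
grip_width: 0.196
```

```bash
python3 chk.py
```

```text
[ 619.18 -181.62  165.33] [-1.57  0.   -0.24] [ 0.33 -0.3  -0.48] 12.4
57.5918398370478 -0.01857413502147504
```

send_rows:
  series: [3.36,1.78,0,0,0,0,0,3.36,1.78,0,0,0,0,0,3.36,1.78,0,0,0,0,0,3.36,1.78,0,0,0,0,0,3.36,1.78,0,0,0,0,0,3.36,1.78,0,0,0,0,0,3.36,1.78,0,0,0,0,0,3.36,1.78,0,0,0,0,0,3.36,1.78,0,0,0,0,0,3.36,1.78,0,0,0,0,0]

```text
t: 13.4
position: [652.8, -163.8, 165.3]
eef_rot: [-1.571, 0.0, -0.245]
force: [-0.0, -0.2, -0.6]
grip_width: 0.196
```

send_rows:
  series: [0,0,0,0,0,0,0,0,0,0,0,0,0,0,0,0,0,0,0,0,0,0,0,0,0,0,0,0]

```text
t: 13.8
position: [652.3, -164.2, 165.3]
eef_rot: [-1.571, 0.0, -0.245]
force: [-0.0, 0.3, -0.3]
grip_width: 0.197
```

```bash
python3 chk.py; python3 - <<'E'
from h import *
p2,d=read_camera("scene"); cv2.imwrite("pics/s7.png",cv2.resize(p2[150:300,210:360,::-1],None,fx=4,fy=4,interpolation=3))
E
```

```text
[ 652.33 -164.16  165.34] [-1.57  0.   -0.25] [-0.01  0.27 -0.25] 13.8
95.05656551694844 -0.13141112480983722
```

View pics/s7.png

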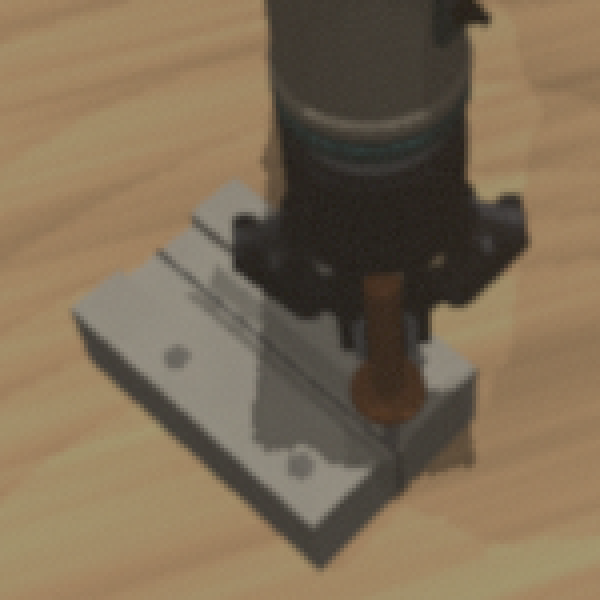

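The sweep is complete; the picture shows the tip at the far end of the groove, about (392,440). I lift and return to the rack.

send_rows:
  series: [0,0,10,0,0,0,0,0,0,20,0,0,0,0,0,0,30,0,0,0,0,0,0,35,0,0,0,0,-4,18,30,0,0,0,0,-9,40,0,0,0,0,0,-9,40,0,0,0,0,0,-9,40,0,0,0,0,0,-9,40,0,0,0,0,0,-9,40,0,0,0,0,0]

```text
t: 14.85
position: [603.1, 55.5, 291.4]
eef_rot: [-1.57, -0.001, -0.245]
force: [0.8, 0.6, -1.0]
grip_width: 0.195
```

send_rows:
  series: [-9,40,0,0,0,0,0,-9,40,0,0,0,0,0,-9,40,0,0,0,0,0,-9,40,0,0,0,0,0,-4,20,0,0,0,0,0,0,8,0,0,0,0,0,0,0,0,0,0,0,0,0,0,0,0,0,0,0,0,0,0,0,0,0,0,0,0,0,0,0,0,0]

```text
t: 15.85
position: [564.1, 240.2, 290.4]
eef_rot: [-1.571, -0.0, -0.247]
force: [-0.7, -0.6, -1.8]
grip_width: 0.192
```

```bash
python3 chk.py
```

```text
[564.08 240.24 290.44] [-1.57 -0.   -0.25] [-0.75 -0.61 -1.78] 15.85
206.6406728521788 398.467722029368
```

send_rows:
  series: [-1.1,1.5,-15,0,0,0,0,0,0,-25,0,0,0,0,0,0,-25,0,0,0,0,0,0,-15,0,0,0,0,0,0,-10,0,0,0,0,0,0,0,0,0,0,0,0,0,0,0,0,0,0,0,0,0,0,0,0,0,0,0,0,0,0,0,0,0,0,0,0,0,0,0]

```text
t: 16.85
position: [562.7, 243.7, 201.0]
eef_rot: [-1.57, -0.001, -0.245]
force: [0.7, 0.2, -0.4]
grip_width: 0.196
```

```bash
python3 chk.py; python3 - <<'E'
from h import *
p2,d=read_camera("scene"); cv2.imwrite("pics/s8.png",cv2.resize(p2[110:230,360:500,::-1],None,fx=5,fy=5,interpolation=3))
p,d=read_camera("wrist"); cv2.imwrite("pics/w8.png",p[:,:,::-1])
E
```

```text
[562.7  243.72 200.98] [-1.57 -0.   -0.24] [ 0.71  0.24 -0.37] 16.85
207.05489418730602 402.18091167525995
```

View pics/s8.png

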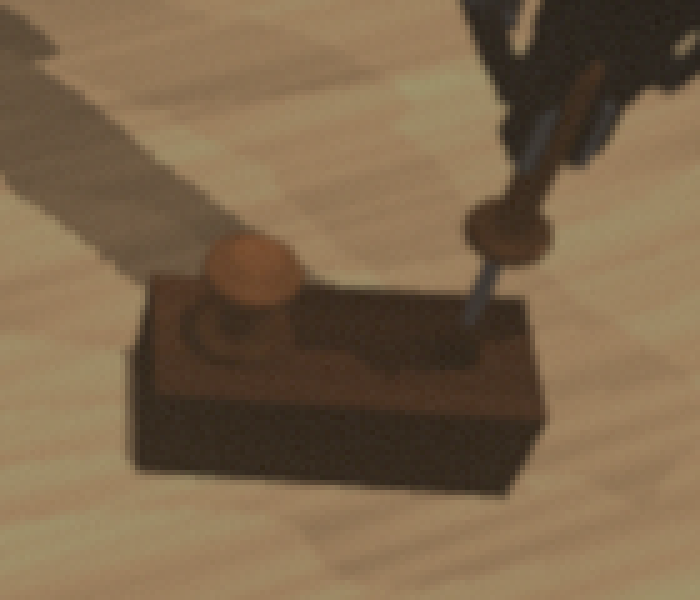

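View pics/w8.png

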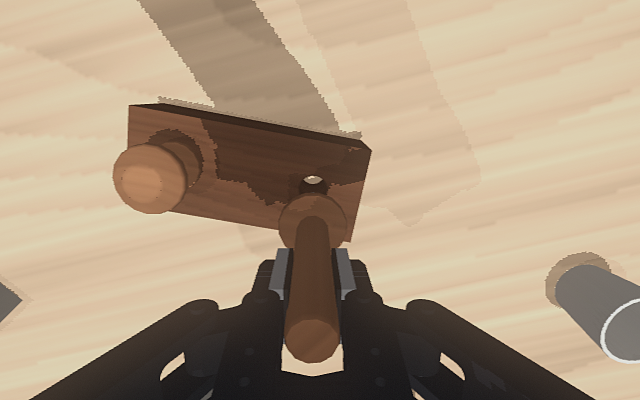

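send_rows:
  series: [0.3,-1.7,0,0,0,0,0,0,0,0,0,0,0,0,0,0,0,0,0,0,0,0,0,-8,0,0,0,0,0,0,-8,0,0,0,0,0,0,-8,0,0,0,0,0,0,-8,0,0,0,0,0,0,0,0,0,0,0,0,0,0,0,0,0,0]

```text
t: 17.85
position: [562.6, 241.8, 167.9]
eef_rot: [-1.571, 0.001, -0.245]
force: [-0.1, 0.0, -1.3]
grip_width: 0.194
```

```bash
python3 chk.py
```

```text
[562.61 241.79 167.94] [-1.57  0.   -0.24] [-0.12  0.   -1.27] 17.85
206.0684774062385 400.5259841754032
```

The tip is inside the hole and no side force shows. I continue down to just above the seat.

send_rows:
  series: [0.3,0,-8,0,0,0,0,0,0,-8,0,0,0,0,0,0,-8,0,0,0,0,0,0,-8,0,0,0,0,0,0,-6,0,0,0,0,0,0,-5,0,0,0,0,0,0,-3,0,0,0,0,0,0,0,0,0,0,0,0,0,0,0,0,0,0]

```text
t: 18.75
position: [563.2, 241.9, 122.5]
eef_rot: [-1.571, -0.0, -0.245]
force: [0.3, -0.7, -0.9]
grip_width: 0.193
```

```bash
python3 chk.py
```

```text
[563.15 241.91 122.47] [-1.57 -0.   -0.24] [ 0.3  -0.7  -0.92] 18.75
206.6073424227612 400.37272076669484
```

send_rows:
  series: [0,0,-1.5,0,0,0,0,0,0,-1,0,0,0,0,0,0,0,0,0,0,0,0,0,0,0,0,0,0,0,0,0,0,0,0,0]

```text
t: 19.25
position: [563.1, 241.8, 119.9]
eef_rot: [-1.571, -0.0, -0.245]
force: [-0.9, 0.1, -0.1]
grip_width: 0.195
```

```bash
python3 chk.py
```

```text
[563.06 241.84 119.88] [-1.57 -0.   -0.24] [-0.93  0.14 -0.1 ] 19.25
206.4931161535647 400.352378519221
```

send_rows:
  series: [0,0,0,0,0,0,0.3,0,0,0,0,0,0,0.3,0,0,0,0,0,0,0.4,0,0,0,0,0,0,0.6,0,0,0,0,0,0,0.8,0,0,0,0,0,0,0.8,0,0,0,0,0,0,0.8,0,0,0,0,0,0,0.8]

```text
t: 20.05
position: [563.0, 241.9, 119.8]
eef_rot: [-1.571, 0.0, -0.245]
force: [-0.1, -0.7, -0.4]
grip_width: 0.795
```

```bash
python3 - <<'E'
from h import *
s=state();p,d=read_camera("wrist"); cv2.imwrite("pics/w9.png",p[:,:,::-1]);print(s["position"],s["grip_width"])
E
```

```text
[563.02 241.86 119.81] 0.7946474056599502
```

View pics/w9.png

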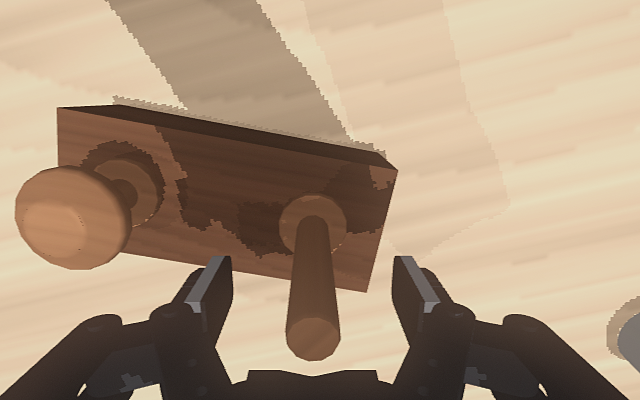

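The stylus stands seated, with its collar at (313,225) on the rack top, and the fingers are clear on both sides. I raise the gripper.

send_rows:
  series: [0,0,15,0,0,0,0.8,0,0,25,0,0,0,0.8,0,0,35,0,0,0,0.8,0,0,35,0,0,0,0.8,0,0,35,0,0,0,0.8,0,0,30,0,0,0,0.8,0,0,0,0,0,0,0.8,0,0,0,0,0,0,0.8,0,0,0,0,0,0,0.8,0,0,0,0,0,0,0.8]

```text
t: 21.1
position: [562.2, 241.5, 293.3]
eef_rot: [-1.573, 0.002, -0.245]
force: [-1.0, 0.9, -0.8]
grip_width: 0.799
```

```bash
python3 - <<'E'
from h import *
s=state();p,d=read_camera("wrist"); cv2.imwrite("pics/w10.png",p[:,:,::-1]);T=wristT(s);X=cloud(calibration("wrist"),d,T)
print(s["position"],s["joint_vel"])
for lo in (80,100,120,140,170):
    m=(X[...,2]>lo)&(X[...,2]<lo+10)&(np.hypot(X[...,0]-564,X[...,1]-243)<40);q=X[m]
    if len(q): print(lo,len(q),q.mean(0),q.min(0),q.max(0))
p,d=read_camera("top");X=cloud(calibration("top"),d)
m=(X[...,2]>105)&(X[...,2]<140)&(np.hypot(X[...,0]-520,X[...,1]-140)<45); q=X[m]; print("stamp",len(q),q.mean(0))
E
```

```text
[562.19 241.55 293.28] [ 0.   -0.    0.   -0.01  0.    0.   -0.  ]
80 30 [554.42 242.08  84.44] [552.57 232.72  80.11] [559.03 249.13  89.94]
100 34 [554.68 242.64 104.8 ] [552.58 233.36 100.35] [560.02 249.43 109.97]
120 40 [554.48 242.28 125.1 ] [552.5  232.77 120.2 ] [560.48 249.67 129.86]
140 49 [554.62 242.43 145.31] [552.64 233.48 140.06] [559.55 249.41 149.99]
170 141 [561.25 240.66 170.53] [553.4  232.97 170.  ] [568.65 248.15 171.86]
stamp 275 [516.7  144.01 122.96]
```

View pics/w10.png

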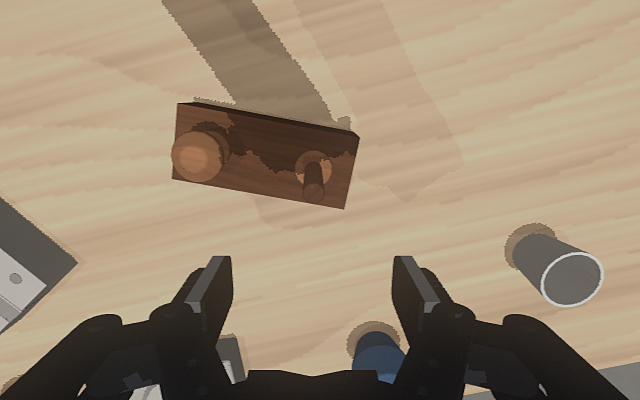

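The stylus is upright and about 2 mm from where it started. The stamp reads unmoved and the gripper is well clear, so I hand in.

```bash
python3 -c "
from workcell import *
print(close_job())"
```

```text
the job is handed in; nothing more can be done
None
```

I ran the stylus along the white mould's whole seam and stood it back in its own hole. The job is handed in at about 21 s of the 72 s allowed; no verdict is reported.

- **Sweep:** The tip went from mould x of about -48 mm (the notch end) to +95 mm at 35–38 mm/s. Computed from the arm's readings, it was about 8 mm below the mould's top and within 0.2 mm of the seam line at each check. Wrist force stayed at noise level, about 1 N, so nothing appeared to bridge the seam.
- **Stylus:** It stands upright with its collar on the rack top. Its handle measured about 2 mm from where it was at the start, against the 15 mm allowed.
- **Stamp:** The top camera reads it at the same position as at the start, to 0.1 mm. The gripper was about 120 mm above the stylus when I handed in.
- **Disagreement:** The arm's position readings took about half a second to settle after fast moves, drifting by up to 2 mm. I corrected for this before entering the groove and the hole. No check failed.

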